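# Register the notched strip on the bench hook and ready the chisel for paring

## Robot

A 6-joint arm with a two-finger parallel gripper is mounted at the origin on the work surface. World frame = base frame: x ahead of the robot, y to its left, z up, the work surface at z = 0. Lengths are in m, angles in rad, forces in N, time in s.
With the tool pointing down it reaches from about 0.375 to 0.75 m from the base axis. Payload 9 kg.
Tool frame: the origin (TCP) lies between the finger pads; the fingertips stand 25 mm ahead of it and the grasp point (between the pads) lies 6 mm ahead of it; y points along the fingers, z is the direction in which the jaws open and shut, and the axes are right-handed (so a half turn about y gives the same grasp; the last joint's range is limited). The gripper opens to 85 mm and grips with 20 to 120 N. Pads are 22 mm wide; open, the fingers measure 114 mm over their backs; the gripper's body (76 mm by 85 mm) begins 54 mm behind the grasp point. The pads swing forward as they close: fully open they stand 13 mm farther back than shut.
Start: joints at [1.111, 0.104, 0.097, 1.564, 0, 1.353], TCP at [0.144, 0.583, 0.256] pointing down, gripper open.
Joint ranges: [-2.99, 2.99], [-0.84, 1.86], [-1.1, 1.16], [-1.84, 2.11], [-1.51, 1.56], [-3.14, 3.14]. Speed limits (rad/s): [2.22, 2.22, 2.57, 3.14, 3.14, 3.14].

## Interface

Orientations are given as a unit quaternion [x, y, z, w].
In Python, from plant import read_state, capture, camera_params, sign_off, cut_out gives the robot as it stands.
- The arm moves only by the tool apply_moves, never from a script. Its argument "series" is a list of rows, each a list of 2 entries, a list of its own where there are three numbers: the shift along the world's x, y, z in m, then the turn about the world's z in degrees. In form: [[[dx, dy, dz], spin], ...]. A call has 1 to 20 rows; each row shifts and turns the commanded pose from where the row before left it; what a row does not reach is not made up. A row lasts 1/8 s, in which the tool goes at most 62.5 mm and 10.7 degrees, less where a joint would pass 70% of its speed; a pose out of reach is approached as far as the arm can. A call with a gripper value outside its range is refused whole. "fingers" is the finger opening in m, from 0 to 0.0854, set as the call begins (left out, the last holds). The fingers move at their own pace and stop on an object; the grip force is fixed at half the most. Time passes only in rows, so rows that do not move let the fingers close. It gives the time, the measured TCP pose, the force and the opening at its end, in the units of the state.
- read_state(): the state, without advancing time (a new reading comes with each control period).
- capture(name): name is "scene" or "top" or "wrist"; returns the picture (420x560x3 uint8, red, green, blue); there is no depth.
- camera_params(name): a dict with "intrinsics" (3x3 intrinsics, pixels), "rvec" (rotation vector, rad) and "tvec" (3), from world to camera coordinates, as OpenCV has them; the wrist camera has in their place "hand_eye" (4x4, takes a point from camera to tool coordinates, whose origin is the TCP and whose axes are the tool frame's). Camera axes: x right, y down, z forward; pixel columns grow to the right and rows downward; lengths in m; the calibration is good to about 2 mm. A picture is of the moment at which its call begins: read the wrist's pose just before it. camera_params takes no time and is no camera call.
- sign_off(): hands the job in, once; it reports no verdict.
Trained networks look in the newest picture that a camera, given by its name, has taken for a name from the list of things; names that differ only in an ending like _2 or _b are one class to them, and where a whole thing is asked for, a point or a joint stands for the part that bears it (a point fixed in the world has none). Each returns a list of dicts, best first, with "confidence" (0 to 1); they miss things now and then, are a little off and sometimes report something else, mostly with a low value. They report only what shows in the picture. A call takes as long as a camera call. They do not tell look-alikes from the thing itself.
- cut_out(camera, query): "mask" (420x560 bool, what is visible of it) and "bbox" ([centre column, centre row, width, height] in pixels, round what is visible of it).
The state is a dict: "t": time; "qpos": joint angles; "joint_vel": joint speeds; "joint_torque": joint torques, N m; "tcp_pos": TCP position; "tool_rot": TCP orientation; "ft_force": force on the tool from outside, world axes, zero at the start; "moment": the same for the moment, N m; "gripper_width": opening from 0.0 (shut) to 1.0 (fully open).
Only numpy, scipy, OpenCV 4.12 (cv2) and the standard library are available. Lean on these libraries where they do the work, as an engineer would, in place of code of your own. Each camera call takes 0.05 s, during which the arm holds its last target. There are 200 camera calls.

## Task

Slide the notched wooden strip on the bench hook firmly home, flat on the board, with the long edge that faces the fence flush along the fence and the end that faces the short end stop tight against it (do not turn it round). Then draw the chisel out of its sloping rack, turn it level with its broad side flat (same face up as in the rack) and its edge towards the fence, square to it, and finish while still holding it in the air like that, its cutting edge about 5 cm above the middle of the notch, ready to pare. Leave the mallet, try square, offcut and glue bottle where they are, and do not shift the strip off its stops again.

Things in the scene. Friction and masses are not known exactly. Their poses are not given: they have to be found in the camera images.
- bench_hook: Bench hook, fixed: board 200 (x) x 280 (y) x 18 mm, brown wood, origin at the centre of its underside, z up; its +x is turned 0.15 to 0.7 rad clockwise (seen from above) from the robot's +x. A dark fence stands on its far edge along y (inner face x = +80 mm), a dark end stop on its left (inner face y = +110 mm, x from -40 to +80 mm). Both are 22 mm thick, their tops 46 mm above the bench.
- hook_corner (a point): Inside corner where fence and end stop meet at the top face of the board: at (80, 110, 18) mm in the bench hook's frame, with the same axes.
- strip: Loose pale wood strip on the bench hook, 40 (x) x 180 (y) x 22 mm (z), about 0.12 kg, origin at the centre of its underside; +x side faces the fence, +y end the end stop. Starts 40 to 60 mm short of the fence (at its middle) and 35 to 65 mm short of the stop, yawed up to 0.25 rad. A notch 28 mm wide, 10 mm deep crosses its top at y = +30 mm.
- notch (a point): Middle of the strip's notch, level with the strip's top face: (0, 30, 22) mm in the strip's frame.
- strip_far_left (a point): Lower corner of the strip that belongs in the hook's inside corner: (20, 90, 0) mm in the strip's frame.
- strip_far_right (a point): Lower corner at the other end of the strip's fence-side edge: (20, -90, 0) mm in the strip's frame.
- rack: Chisel rack, fixed to the bench: dark foot 150 (x) x 90 (y) x 12 mm, origin at the centre of its underside, with a wooden block (56 mm wide, 38 mm thick, 80 mm long) sloping at 45 degrees, with a socket 26 x 9 mm right through it lengthwise. From the mouth the socket runs down and towards the rack's +x.
- rack_mouth (a point): Centre of the socket's mouth: (-20, 0, 84) mm in the rack's frame. The chisel must be drawn out some 80 mm along its own axis before it is free to turn; its handle leans towards the rack's -x.
- chisel: Chisel, about 0.17 kg, in the rack's socket at 45 degrees, handle up. Origin on its centre line at the shoulder, where blade meets handle and which rests on the socket's mouth; +x to the cutting edge, y across the blade's width, z out of the face that looks up. Blade 75 mm long, 22 (y) x 5 mm (z). Handle x 0 to -115 mm, flat-sided, 26 (y) x 22 mm (z). Balance point near x = -25 mm.
- chisel_edge (a point): Middle of the cutting edge: (75, 0, 0) mm in the chisel's frame.
- chisel_butt (a point): End of the handle: (-115, 0, 0) mm in the chisel's frame.
- mallet: Bystander: wooden mallet lying on the bench, head 110 x 70 x 60 mm, handle along its -y, 233 mm to the handle's end; origin under the head's centre.
- try_square: Bystander: try square lying on the bench, stock 20 x 100 x 16 mm along y, steel blade reaching 150 mm towards its +x; origin under the stock's centre.
- offcut: Bystander: plain wood offcut 60 x 90 x 22 mm, without notch, lying on the bench; origin at the centre of its underside.
- glue: Bystander: white glue bottle, 56 mm diameter, 130 mm high, standing; origin at the centre of its underside.
Things that resemble listed ones, but are neither listed nor needed, are in the scene too. Leave any orange look-alike of the chisel alone.

How it is judged:
By the outcome, as a careful person would: the job done as asked, in the order asked, and still so for the second after the job is handed in, while the arm keeps its last pose, push and grip.
It also fails if it takes over 67 s, if anything falls off the work surface, if the arm or the gripper's body presses on something with over 40 N, if the wrist force passes 120 N, or if a joint passes its speed limit or range.

## Working session

There is one attempt and no reset: what is moved stays moved. The work goes in short steps, Python scripts to look and compute and a tool call to move; the robot and the scene stay as the last step left them, time stands still between calls to the robot, and variables do not carry over. Pictures are saved under pics/ and viewed, about 8 in all and at most 12, crops included, and the job is handed in when it is done.

Besides the shell and the picture viewer there is one more tool, called after "Emit:" by a JSON object that holds its "api" and its "payload", one argument or row to a line. apply_moves: Moves the arm, as the interface text tells. Its arguments: {"type":"object","properties":{"series":{"type":"array"},"fingers":{"type":"number"}},"required":["series"]}

```bash
mkdir -p pics; ls; python3 - <<'E'
from plant import *
import cv2,numpy as np
s=read_state();print({k:np.round(v,3) for k,v in s.items()})
for n in("scene","top","wrist"):
    im=capture(n);cv2.imwrite(f"pics/{n}0.png",im[...,::-1]);print(n,{k:np.round(v,4).tolist() for k,v in camera_params(n).items()})
a=cv2.imread("pics/scene0.png");b=cv2.imread("pics/top0.png")
E
```

```text
pics
{'t': np.float64(0.0), 'qpos': array([ 1.111,  0.105,  0.096,  1.564, -0.   ,  1.353]), 'joint_vel': array([-0.   , -0.001,  0.002, -0.002, -0.   , -0.002]), 'joint_torque': array([ 1.0000e-03, -5.5692e+01,  5.0367e+01,  1.7000e-02, -0.0000e+00,
       -0.0000e+00]), 'tcp_pos': array([0.144, 0.582, 0.256]), 'tool_rot': array([ 0.702, -0.085,  0.085, -0.701]), 'ft_force': array([ 0.085,  0.327, -0.257]), 'moment': array([ 0.051, -0.025, -0.04 ]), 'gripper_width': np.float64(1.0)}
scene {'intrinsics': [[398.6711, 0.0, 275.867], [0.0, 398.6711, 206.6784], [0.0, 0.0, 1.0]], 'rvec': [2.2146, 1.1963, -0.4245], 'tvec': [-0.3536, -0.309, 1.4012]}
top {'intrinsics': [[383.3298, 0.0, 278.1866], [0.0, 383.3298, 205.7548], [0.0, 0.0, 1.0]], 'rvec': [2.041, -2.166, 0.2427], 'tvec': [0.0611, 0.5899, 0.9798]}
wrist {'intrinsics': [[343.2129, 0.0, 280.1925], [0.0, 343.2129, 198.9943], [0.0, 0.0, 1.0]], 'hand_eye': [[0.0006, 0.9459, 0.3244, -0.0855], [-0.0003, -0.3244, 0.9459, -0.1172], [1.0, -0.0007, 0.0001, -0.0006], [0.0, 0.0, 0.0, 1.0]]}
```

View pics/scene0.png

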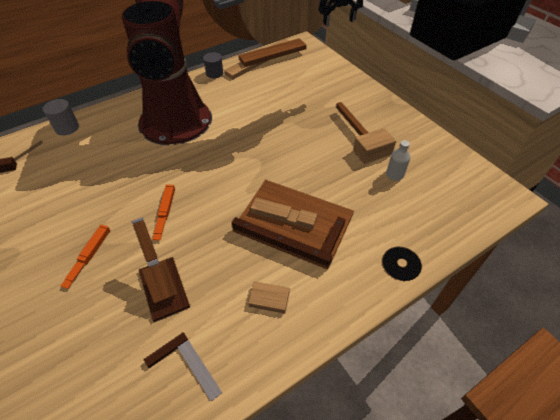

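View pics/top0.png

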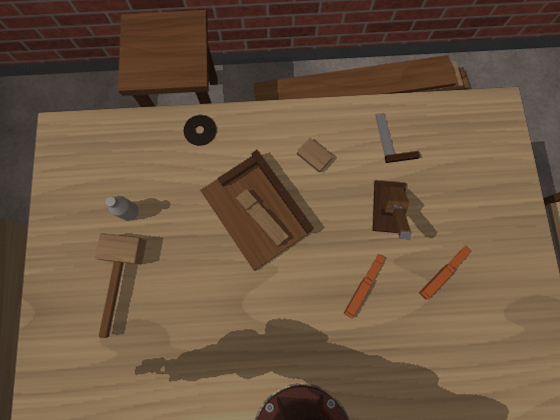

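```bash
cat > h.py <<'E'
import numpy as np, cv2
from scipy.optimize import minimize
from scipy.spatial.transform import Rotation as R
from plant import *
def cam(n,s=None):
    p=camera_params(n);K=np.array(p["intrinsics"])
    if n!="wrist":
        return K,R.from_rotvec(np.ravel(p["rvec"])).as_matrix(),np.ravel(p["tvec"])
    H=np.array(p["hand_eye"]);T=np.eye(4);T[:3,:3]=R.from_quat(s["tool_rot"]).as_matrix();T[:3,3]=s["tcp_pos"]
    M=np.linalg.inv(T@H);return K,M[:3,:3],M[:3,3]
def proj(c,P):
    K,r,t=c;q=(np.asarray(P)@r.T+t)@K.T;return q[:,:2]/q[:,2:]
def ray(c,uv,z):
    K,r,t=c;d=r.T@np.linalg.inv(K)@np.array([uv[0],uv[1],1.]);o=-r.T@t
    return o+d*(z-o[2])/d[2]
def box(x0,x1,y0,y1,z0,z1): return np.array([[x,y,z] for x in(x0,x1) for y in(y0,y1) for z in(z0,z1)])*1e-3
def put(P,x,y,a,z=0):
    c,s=np.cos(a),np.sin(a);return np.c_[P[:,0]*c-P[:,1]*s+x,P[:,0]*s+P[:,1]*c+y,P[:,2]+z]
HOOK=[box(-100,100,-140,140,0,18),box(80,102,-140,140,18,46),box(-40,80,110,132,18,46)]
STRIP=[box(-20,20,-90,90,0,22)]
def _rack():
    d=np.array([1,0,-1])/2**.5;n=np.array([1,0,1])/2**.5;m=np.array([-20,0,84.])
    B=[m+d*a+n*b+np.array([0,c,0]) for a in(0,80) for b in(-19,19) for c in(-28,28)]
    return [box(-75,75,-45,45,0,12),np.array(B)*1e-3]
RACK=_rack()
def render(c,parts,x,y,a,z=0,S=4):
    m=np.zeros((420*S//4*1,560*S//4),np.uint8)
    for P in parts:
        h=cv2.convexHull(proj(c,put(P,x,y,a,z)).astype(np.float32));cv2.fillConvexPoly(m,np.round(h*16).astype(np.int32),1,shift=4)
    return m
def fit(obs,parts,x0,z=0):
    # obs: list of (cam,mask)
    ob=[(c,cv2.GaussianBlur(m.astype(np.float32),(0,0),1.)) for c,m in obs]
    def f(v):
        return sum(np.abs(cv2.GaussianBlur(render(c,parts,v[0],v[1],v[2],z).astype(np.float32),(0,0),1.)-m).sum()/m.sum() for c,m in ob)
    r=minimize(f,x0,method="Nelder-Mead",options=dict(initial_simplex=np.array(x0)+np.array([[0,0,0],[.015,0,0],[0,.015,0],[0,0,.15]]),xatol=1e-4,fatol=1e-4))
    return r.x,r.fun
E
python3 - <<'E'
from h import *
C={n:cam(n) for n in("scene","top")}
M={}
for n in C:
    capture(n)
    for q in("bench_hook","strip","rack","chisel","offcut","glue","mallet"):
        r=cut_out(n,q)
        print(n,q,[(round(d["confidence"],2),np.round(d["bbox"]).tolist()) for d in r[:4]])
        M[n,q]=[d["mask"] for d in r[:4]]
np.save("M.npy",M,allow_pickle=True)
t=C["top"];K,r,tt=t;print("cam pos",-r.T@tt)
for uv,z,l in[((257,210),.018,"hook"),((262,217),.04,"strip"),((390,207),.0,"rack"),((405,235),.15,"butt"),((315,154),.022,"off"),((118,205),.1,"glue"),((120,250),.06,"mallet"),((300,415),0,"base"),((365,290),.01,"orange"),((402,156),.016,"sq")]:print(l,ray(t,uv,z).round(3))
E
```

```text
scene bench_hook [(0.7, [293.0, 226.0, 117.0, 86.0]), (0.51, [144.0, 241.0, 28.0, 43.0])]
scene strip [(0.87, [286.0, 213.0, 70.0, 36.0])]
scene rack [(0.75, [162.0, 290.0, 52.0, 60.0])]
scene chisel [(0.98, [163.0, 211.0, 17.0, 53.0]), (0.86, [84.0, 258.0, 51.0, 64.0]), (0.82, [143.0, 244.0, 26.0, 45.0]), (0.57, [163.0, 288.0, 51.0, 65.0])]
scene offcut [(0.63, [268.0, 298.0, 42.0, 29.0])]
scene glue [(0.79, [399.0, 159.0, 25.0, 38.0])]
scene mallet [(0.89, [364.0, 134.0, 58.0, 60.0])]
top bench_hook []
top strip [(0.6, [263.0, 219.0, 49.0, 56.0])]
top rack [(0.65, [389.0, 205.0, 35.0, 54.0])]
top chisel [(0.98, [367.0, 285.0, 41.0, 64.0]), (0.89, [445.0, 273.0, 49.0, 56.0]), (0.84, [402.0, 222.0, 15.0, 38.0])]
top offcut [(0.78, [315.0, 154.0, 32.0, 36.0]), (0.54, [401.0, 222.0, 15.0, 38.0]), (0.51, [257.0, 209.0, 115.0, 120.0])]
top glue [(0.78, [121.0, 208.0, 36.0, 30.0])]
top mallet [(0.69, [120.0, 285.0, 52.0, 103.0])]
cam pos [0.35930502 0.03775485 1.08682948]
hook [0.595 0.086 0.018]
strip [0.569 0.073 0.04 ]
rack [ 0.585 -0.299  0.   ]
butt [ 0.481 -0.28   0.15 ]
off [ 0.752 -0.092  0.022]
glue [0.612 0.449 0.1  ]
mallet [0.498 0.456 0.06 ]
base [0.05  0.002 0.   ]
orange [ 0.355 -0.198  0.01 ]
sq [ 0.733 -0.348  0.016]
```

```bash
python3 - <<'E'
from h import *
C={n:cam(n) for n in("scene","top")}
M=np.load("M.npy",allow_pickle=True).item()
hm=[(C["scene"],M["scene","bench_hook"][0]|M["scene","strip"][0]),(C["top"],M["top","offcut"][2]|M["top","strip"][0])]
sm=[(C[n],M[n,"strip"][0]) for n in C]
rm=[(C["scene"],M["scene","rack"][0]),(C["top"],M["top","rack"][0]|M["top","chisel"][2])]
def best(o,p,x,y,ya,z=0):
    return min((fit(o,p,[x,y,a],z) for a in ya),key=lambda r:r[1])
h=best(hm,HOOK,.595,.086,(-.2,-.5,-.8));print("hook",h, [fit([o],HOOK,h[0]) for o in hm])
s=best(sm,STRIP,.569,.073,(-.2,-.5,-.8),.018);print("strip",s,[fit([o],STRIP,s[0],.018) for o in sm])
# rack incl. chisel handle
CH=[np.array([[-20e-3,0,84e-3]])+ (R.from_euler('y',np.pi/4).apply(b)) for b in (box(-115,0,-13,13,-11,11),)]
rm[0]=(rm[0][0],M["scene","rack"][0]|M["scene","chisel"][2])
res=[(a,fit(rm,RACK+CH,[.585,-.299,a])) for a in(-.6,0,.6,1.2)]
for r in res:print(r)
b=min(res,key=lambda r:r[1][1])[1][0]
for n in C:
    im=cv2.imread(f"pics/{n}0.png")
    for P,v,z in((HOOK,h[0],0),(STRIP,s[0],.018),(RACK+CH,b,0)):
        for p in P:
            cv2.polylines(im,[cv2.convexHull(proj(C[n],put(p,*v,z)).astype(np.float32)).astype(np.int32)],1,(0,255,0),1)
    cv2.imwrite(f"pics/{n}_c.png",cv2.resize(im[110:330,110:430] if n=="scene" else im[130:290,190:430],None,fx=2.4,fy=2.4))
a=cv2.imread("pics/scene_c.png");c=cv2.imread("pics/top_c.png");w=max(a.shape[1],c.shape[1])
f=lambda i:cv2.copyMakeBorder(i,0,0,0,w-i.shape[1],cv2.BORDER_CONSTANT)
cv2.imwrite("pics/both.png",cv2.resize(np.vstack([f(a),f(c)]),None,fx=.65,fy=.65))
E
```

```text
hook (array([ 0.59725739,  0.08968693, -1.02779101]), np.float64(0.0932900458574295)) [(array([ 0.59853246,  0.08813029, -1.01417587]), np.float64(0.06104138121008873)), (array([ 0.59724379,  0.09082443, -1.03556864]), np.float64(0.02546389028429985))]
strip (array([ 0.57378322,  0.07404939, -0.90827311]), np.float64(0.2225949466228485)) [(array([ 0.57468057,  0.07156119, -0.91856485]), np.float64(0.08122856169939041)), (array([ 0.57378322,  0.07404939, -0.90827311]), np.float64(0.11581292003393173))]
(-0.6, (array([ 0.58751975, -0.29569852, -0.16555669]), np.float64(0.20280788838863373)))
(0, (array([ 0.58734416, -0.29578557, -0.16619717]), np.float64(0.20562425255775452)))
(0.6, (array([ 0.58756102, -0.29578663, -0.16286954]), np.float64(0.20314589142799377)))
(1.2, (array([ 0.587619  , -0.29564928, -0.16341072]), np.float64(0.20305775105953217)))
```

View pics/both.png

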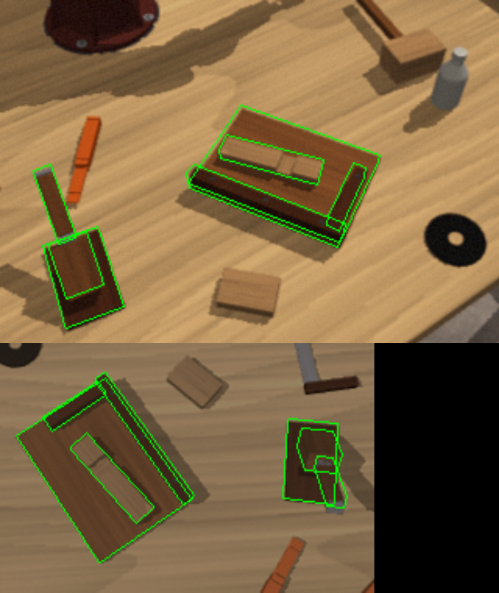

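```bash
python3 - <<'E'
from h import *
s=read_state();A=R.from_quat(s["tool_rot"]).as_matrix();print(A.round(3), np.degrees(np.arctan2(A[1],A[0])).round(1))
print(np.degrees([-1.028,-.908,-.165]))
E
```

```text
[[ 0.971  0.     0.239]
 [-0.239  0.     0.971]
 [ 0.    -1.     0.   ]] [-13.9  67.9  76.1]
[-58.90006134 -52.0245678   -9.45380362]
```

Emit:
{"api": "apply_moves", "payload": {
  "series": [
    [[0.04,-0.045,0],0],
    [[0.04,-0.05,0],0],
    [[0.04,-0.05,0],0],
    [[0.04,-0.05,0],0],
    [[0.04,-0.05,0],0],
    [[0.04,-0.05,0],0],
    [[0.04,-0.05,0],0],
    [[0.04,-0.05,0],0],
    [[0.04,-0.04,0],0],
    [[0.03,-0.03,0],0],
    [[0,0,0],0]
  ],
  "fingers": 0
}}

```text
t: 2.33
tcp_pos: [0.5283, 0.1237, 0.2558]
tool_rot: [0.702, -0.087, 0.086, -0.702]
ft_force: [-0.8, 1.4, -0.4]
gripper_width: 0.001
```

Emit:
{"api": "apply_moves", "payload": {
  "series": [
    [[0,0,0],-9],
    [[0,0,0],-9],
    [[0,0,0],-9],
    [[0,0,0],-9],
    [[0,0,0],-9],
    [[0,0,0],0]
  ]
}}

```text
t: 3.08
tcp_pos: [0.5265, 0.1267, 0.2565]
tool_rot: [-0.616, 0.347, -0.347, 0.616]
ft_force: [0.5, -0.7, 0.1]
gripper_width: -0.002
```

```bash
python3 - <<'E'
from h import *
s=read_state();print(s["qpos"].round(2));c=cam("wrist",s);im=capture("wrist")[...,::-1].copy()
r=cut_out("wrist","strip");m=r[0]["mask"];print([(d["confidence"],d["bbox"]) for d in r])
print("strip fit",fit([(c,m)],STRIP,[.574,.074,-.908],.018))
h=cut_out("wrist","bench_hook");print([(d["confidence"],d["bbox"]) for d in h])
for P,v,z in((HOOK,(.5973,.0897,-1.028),0),(STRIP,(.5738,.074,-.908),.018)):
    for p in P: cv2.polylines(im,[cv2.convexHull(proj(c,put(p,*v,z)).astype(np.float32)).astype(np.int32)],1,(0,255,0),1)
cv2.imwrite("pics/w1.png",im)
E
```

```text
[-0.01 -0.07 -0.08  1.56  0.    1.02]
[(0.74, [290.5, 226.6, 167.4, 56.5])]
strip fit (array([ 0.57010213,  0.07461619, -0.91491047]), np.float64(0.04801851138472557))
[(0.75, [323.8, 221.6, 266.2, 186.3])]
```

View pics/w1.png

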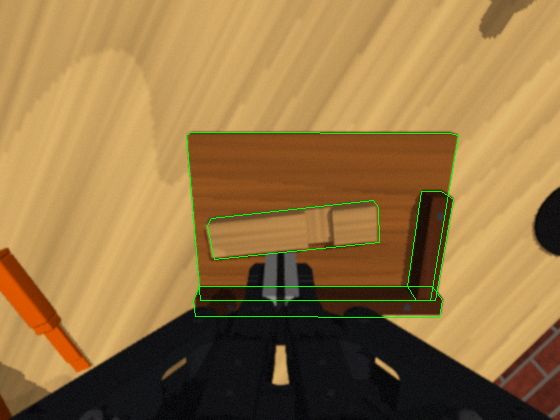

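Emit:
{"api": "apply_moves", "payload": {
  "series": [
    [[0.016,0,-0.03],0],
    [[0,0,-0.05],0],
    [[0,0,-0.05],0],
    [[0,0,-0.04],0],
    [[0,0,-0.025],0],
    [[0,0,-0.011],0],
    [[0,0,0],0]
  ]
}}

```text
t: 4.1
tcp_pos: [0.5428, 0.126, 0.0503]
tool_rot: [0.616, -0.347, 0.347, -0.616]
ft_force: [0.2, 0.5, -0.2]
gripper_width: 0.001
```

Emit:
{"api": "apply_moves", "payload": {
  "series": [
    [[0.005,-0.0085,0],0],
    [[0.005,-0.0085,0],0],
    [[0.004,-0.0068,0],0],
    [[0.004,-0.0068,0],0],
    [[0.004,-0.0068,0],0],
    [[0.004,-0.0068,0],0],
    [[0.004,-0.0068,0],0],
    [[0.004,-0.0068,0],0],
    [[0.004,-0.0068,0],0],
    [[0,0,0],0]
  ]
}}

```text
t: 5.35
tcp_pos: [0.5813, 0.0607, 0.0503]
tool_rot: [0.616, -0.348, 0.348, -0.616]
ft_force: [0.2, -0.1, -1.1]
gripper_width: 0.002
```

Emit:
{"api": "apply_moves", "payload": {
  "series": [
    [[0.002,-0.0034,0],0],
    [[0.002,-0.0034,0],0],
    [[0.0015,-0.0025,0],0],
    [[0,0,0],0]
  ]
}}

```text
t: 5.85
tcp_pos: [0.5866, 0.0518, 0.0504]
tool_rot: [-0.616, 0.347, -0.348, 0.616]
ft_force: [0.1, 0.2, -0.6]
gripper_width: -0.002
```

```bash
cat > strip.py <<'E'
from h import *
hk=(.5973,.0897,-1.028)
s=read_state();o=[]
for n in("scene","top"):
    capture(n);r=cut_out(n,"strip");c=cam(n)
    for d in r[:2]: print(n,round(d["confidence"],2),np.round(d["bbox"]))
    if r:
        f=fit([(c,r[0]["mask"])],STRIP,[.597+.01,.06,-1.028],.018);v=f[0];dx,dy=v[0]-hk[0],v[1]-hk[1];cc,ss=np.cos(hk[2]),np.sin(hk[2])
        print("in hook",np.round([cc*dx+ss*dy,-ss*dx+cc*dy,v[2]-hk[2]],4),"cost",f[1])
E
python3 strip.py
```

```text
scene 0.76 [274. 227.  69.  34.]
scene 0.7 [144. 241.  28.  47.]
in hook [ 0.0493 -0.033  -0.032 ] cost 0.632311999797821
top 0.62 [297. 224.  13.  24.]
in hook [ 0.0406 -0.0026  0.3598] cost 6.044296741485596
```

Emit:
{"api": "apply_moves", "payload": {
  "series": [
    [[0.001,-0.0017,0],0],
    [[0.001,-0.0017,0],0],
    [[0,0,0],0]
  ]
}}

```text
t: 6.42
tcp_pos: [0.5873, 0.0506, 0.0503]
tool_rot: [-0.615, 0.348, -0.346, 0.617]
ft_force: [-6.0, 10.9, 6.7]
gripper_width: 0.002
```

Emit:
{"api": "apply_moves", "payload": {
  "series": [
    [[0.001,-0.0017,0],0],
    [[0.001,-0.0017,0],0],
    [[0,0,0],0]
  ]
}}

```text
t: 6.8
tcp_pos: [0.5874, 0.0504, 0.0503]
tool_rot: [-0.615, 0.35, -0.343, 0.619]
ft_force: [-16.1, 25.7, 15.6]
gripper_width: -0.003
```

Emit:
{"api": "apply_moves", "payload": {
  "series": [
    [[-0.008,0.013,0],0],
    [[-0.008,0.013,0],0],
    [[-0.027,-0.0161,0],0],
    [[-0.027,-0.0161,0],0],
    [[-0.027,-0.0161,0],0],
    [[-0.027,-0.0161,0],0],
    [[0.0135,-0.0223,0],0],
    [[0.0135,-0.0223,0],0],
    [[0,0,0],0]
  ]
}}

```text
t: 7.92
tcp_pos: [0.494, -0.0389, 0.0506]
tool_rot: [0.616, -0.348, 0.348, -0.616]
ft_force: [0.8, 0.1, -0.2]
gripper_width: 0.003
```

```bash
cat >> strip.py <<'E'
d=s["tcp_pos"][:2]-np.array(hk[:2]);print("tcp in hook",np.round([cc*d[0]+ss*d[1],-ss*d[0]+cc*d[1]],4))
E
python3 strip.py
```

```text
scene 0.79 [275. 228.  67.  32.]
in hook [ 0.0559 -0.0339 -0.0975] cost 0.6661911606788635
top 0.89 [272. 200.  28.  44.]
top 0.53 [244. 210.  88. 118.]
in hook [ 0.0591 -0.0018 -0.0017] cost 0.6959459781646729
tcp in hook [ 0.0568 -0.1548]
```

Emit:
{"api": "apply_moves", "payload": {
  "series": [
    [[0.0068,0.0041,0],0],
    [[0.0068,0.0041,0],0],
    [[0.0068,0.0041,0],0],
    [[0.0068,0.0041,0],0],
    [[0.0068,0.0041,0],0],
    [[0.0068,0.0041,0],0],
    [[0.0068,0.0041,0],0],
    [[0.0034,0.0021,0],0],
    [[0,0,0],0]
  ]
}}

```text
t: 9.25
tcp_pos: [0.5448, -0.0069, 0.0503]
tool_rot: [-0.616, 0.347, -0.347, 0.616]
ft_force: [0.1, 1.1, 0.6]
gripper_width: -0.0
```

Emit:
{"api": "apply_moves", "payload": {
  "series": [
    [[0.0026,0.0016,0],0],
    [[0.0017,0.001,0],0],
    [[0,0,0],0]
  ]
}}

```text
t: 9.62
tcp_pos: [0.5489, -0.0043, 0.0504]
tool_rot: [-0.616, 0.347, -0.347, 0.616]
ft_force: [0.1, -0.9, -0.3]
gripper_width: -0.001
```

Emit:
{"api": "apply_moves", "payload": {
  "series": [
    [[0.0017,0.001,0],0],
    [[0.0017,0.001,0],0],
    [[0.0017,0.001,0],0],
    [[0,0,0],0]
  ]
}}

```text
t: 10.12
tcp_pos: [0.5541, -0.0013, 0.0503]
tool_rot: [-0.616, 0.347, -0.347, 0.616]
ft_force: [0.4, -0.6, 0.2]
gripper_width: 0.0
```

Emit:
{"api": "apply_moves", "payload": {
  "series": [
    [[0.0013,0.0008,0],0],
    [[0.0013,0.0008,0],0],
    [[0,0,0],0]
  ]
}}

```text
t: 10.5
tcp_pos: [0.5563, 0.0001, 0.0503]
tool_rot: [0.616, -0.348, 0.347, -0.616]
ft_force: [-2.6, -2.2, 1.7]
gripper_width: -0.0
```

Emit:
{"api": "apply_moves", "payload": {
  "series": [
    [[0.0017,0.001,0],0],
    [[0.0017,0.001,0],0],
    [[0,0,0],0]
  ]
}}

```text
t: 10.88
tcp_pos: [0.5569, 0.0005, 0.0501]
tool_rot: [0.618, -0.349, 0.346, -0.613]
ft_force: [-20.8, -11.5, 13.4]
gripper_width: -0.001
```

Emit:
{"api": "apply_moves", "payload": {
  "series": [
    [[0.0013,0.0008,0],0],
    [[0,0,0],0]
  ]
}}

```text
t: 11.12
tcp_pos: [0.557, 0.0006, 0.0501]
tool_rot: [0.619, -0.35, 0.346, -0.612]
ft_force: [-28.0, -15.9, 18.0]
gripper_width: -0.0
```

Emit:
{"api": "apply_moves", "payload": {
  "series": [
    [[-0.0214,-0.0129,0],0],
    [[-0.0155,0.0257,0],0],
    [[-0.0155,0.0257,0],0],
    [[0.0257,0.0155,0],0],
    [[0.0257,0.0155,0],0],
    [[0.0257,0.0155,0],0],
    [[0.0257,0.0155,0],0],
    [[0.006,-0.0099,0],0],
    [[0.006,-0.0099,0],0],
    [[0,0,0],0]
  ]
}}

```text
t: 12.38
tcp_pos: [0.6236, 0.0824, 0.0504]
tool_rot: [-0.616, 0.348, -0.348, 0.616]
ft_force: [0.0, -0.6, 0.2]
gripper_width: -0.003
```

```bash
python3 strip.py
```

```text
scene 0.89 [293. 232.  69.  37.]
in hook [ 0.0547  0.0166 -0.0624] cost 0.5760309100151062
top 0.88 [284. 204.  17.  34.]
in hook [ 0.0589 -0.01    0.0763] cost 1.9888962507247925
tcp in hook [0.0198 0.0188]
```

Emit:
{"api": "apply_moves", "payload": {
  "series": [
    [[0.0021,-0.0034,0],0],
    [[0.0021,-0.0034,0],0],
    [[0.0015,-0.0025,0],0],
    [[0.001,-0.0017,0],0],
    [[0,0,0],0]
  ]
}}

```text
t: 13.2
tcp_pos: [0.6285, 0.0756, 0.0504]
tool_rot: [-0.615, 0.349, -0.345, 0.617]
ft_force: [-9.1, 14.9, 9.2]
gripper_width: -0.001
```

Emit:
{"api": "apply_moves", "payload": {
  "series": [
    [[-0.008,0.013,0],0],
    [[-0.008,0.013,0],0],
    [[0,0,0.05],0],
    [[0,0,0.06],0],
    [[0,0,0.06],0],
    [[-0.01,-0.04,0.06],6.2],
    [[-0.012,-0.05,0],6.2],
    [[-0.012,-0.05,0],6.2],
    [[-0.012,-0.05,0],6.2],
    [[-0.012,-0.05,0],6.2],
    [[-0.012,-0.05,0],6.2],
    [[-0.012,-0.05,0],6.2],
    [[-0.01,-0.04,0],6.0],
    [[0,0,0],0]
  ],
  "fingers": 0.06
}}

```text
t: 14.95
tcp_pos: [0.5228, -0.2777, 0.2714]
tool_rot: [0.705, -0.059, 0.059, -0.704]
ft_force: [0.8, 1.5, 1.5]
gripper_width: 0.703
```

```bash
python3 strip.py; python3 - <<'E'
from h import *
s=read_state();c=cam("wrist",s);im=capture("wrist")[...,::-1].copy()
for q in("chisel","rack"):
    r=cut_out("wrist",q);print(q,[(round(d["confidence"],2),np.round(d["bbox"]).tolist()) for d in r])
rk=(.5875,-.2957,-.165)
CH=[np.array([[-20e-3,0,84e-3]])+ (R.from_euler('y',np.pi/4).apply(b)) for b in (box(-115,0,-13,13,-11,11),)]
for p in RACK+CH: cv2.polylines(im,[cv2.convexHull(proj(c,put(p,*rk)).astype(np.float32)).astype(np.int32)],1,(0,255,0),1)
t=capture("top")[130:290,190:430,::-1];t=cv2.resize(t,None,fx=2.33,fy=2.33)
cv2.imwrite("pics/w2.png",np.vstack([cv2.resize(im,None,fx=.65,fy=.65)[:, :],cv2.resize(t,(364,243))]))
E
```

```text
scene 0.84 [291. 232.  66.  32.]
scene 0.43 [146. 241.  27.  48.]
in hook [ 0.0515  0.0154 -0.1143] cost 0.6674005389213562
top 0.73 [271. 193.  46.  58.]
in hook [0.0594 0.0197 0.0031] cost 0.030901558697223663
tcp in hook [ 0.2761 -0.2536]
chisel [(0.84, [266.0, 182.0, 39.0, 97.0]), (0.56, [310.0, 45.0, 63.0, 90.0]), (0.56, [116.0, 68.0, 110.0, 133.0])]
rack [(0.65, [275.0, 211.0, 81.0, 119.0]), (0.64, [512.0, 169.0, 91.0, 211.0]), (0.48, [545.0, 180.0, 30.0, 63.0])]
```

View pics/w2.png

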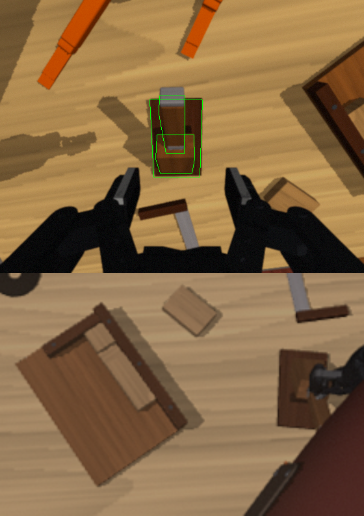

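```bash
python3 - <<'E'
from h import *
s=read_state();c=cam("wrist",s);capture("wrist")
m=cut_out("wrist","chisel")[0]["mask"]
rk=(.5875,-.2957,-.165)
H=[box(-115,0,-13,13,-11,11)]
def parts(e,dy,dyaw,dz=0):
    b=H[0].copy()
    P=R.from_euler('zy',[dyaw,np.pi/4]).apply(b+[e,dy,0]) if 0 else R.from_euler('y',np.pi/4).apply(b+[-e,dy,0])
    P=R.from_euler('z',dyaw).apply(P)
    return [P+np.array([-.02,0,.084+dz])]
mb=cv2.GaussianBlur(m.astype(np.float32),(0,0),1)
f=lambda v:np.abs(cv2.GaussianBlur(render(c,parts(*v),*rk).astype(np.float32),(0,0),1)-mb).sum()/mb.sum()
r=minimize(f,[0,0,0],method="Nelder-Mead",options=dict(initial_simplex=[[0,0,0],[.01,0,0],[0,.005,0],[0,0,.1]]))
print("ext,lat,yaw",r.x,r.fun,f([0,0,0]))
ys,xs=np.where(m);print(xs.min(),xs.max(),ys.min(),ys.max())
for e in(0,.008): 
    q=proj(c,put(parts(e,0,0)[0],*rk));print(q.min(0),q.max(0))
for n in("scene","top"):
    capture(n)
    for d in cut_out(n,"chisel"):print(n,d["confidence"],d["bbox"])
    q=proj(cam(n),put(parts(0,0,0)[0],*rk));print(q.min(0),q.max(0))
E
```

```text
ext,lat,yaw [-1.08888889  0.30444444  1.87777778] 1.0 2.5222223
281 341 0 88
[245.05053752 147.45141585] [285.03071434 236.11728205]
[243.88779547 140.46528627] [285.1981158  233.17558795]
scene 0.93 [165.2, 211.4, 19.4, 55.6]
scene 0.82 [84.9, 256.8, 50.0, 62.7]
scene 0.74 [143.8, 244.0, 25.9, 44.7]
scene 0.69 [291.6, 234.9, 62.0, 33.8]
[130.9817462  215.54175199] [158.94149717 266.71460089]
top 0.66 [399.9, 224.1, 12.5, 24.5]
top 0.49 [268.1, 192.1, 45.9, 57.7]
[391.45418029 202.41749141] [412.65812745 235.65307508]
```

```bash
python3 - <<'E'
from h import *
from scipy.optimize import least_squares
s=read_state();c=[cam("wrist",s),cam("top"),cam("scene")]
uv=np.array([[265,147],[405,235],[139,222.]])
f=lambda p,I:np.concatenate([proj(c[i],[p])[0]-uv[i] for i in I])
for I in([0,1,2],[0,1],[0,2],[1,2]):
    r=least_squares(f,[.48,-.28,.16],args=(I,));print(I,r.x.round(4),r.fun.round(1))
print("model butt",put(np.array([[-.02-.0813,0,.084+.0813]]),.5875,-.2957,-.165))
im=capture("top");cv2.imwrite("pics/crop.png",np.hstack([cv2.resize(cv2.imread("pics/top0.png")[170:260,360:430],(420,540),interpolation=2),cv2.resize(cv2.imread("pics/scene0.png")[210:300,120:190],(380,540)[:2],interpolation=2)]))
E
```

```text
[0, 1, 2] [ 0.4817 -0.28    0.1433] [-0.1  0.1 -1.1  0.2 -0.8 -0.1]
[0, 1] [ 0.48   -0.2792  0.1531] [ 0.   0.1 -0.   0.3]
[0, 2] [ 0.4818 -0.2799  0.1421] [ 0.2 -0.  -0.6  0.2]
[1, 2] [ 0.4825 -0.2803  0.1441] [-0.9 -0.2 -0.9 -0. ]
model butt [[ 0.48757582 -0.27906124  0.1653    ]]
```

View pics/crop.png

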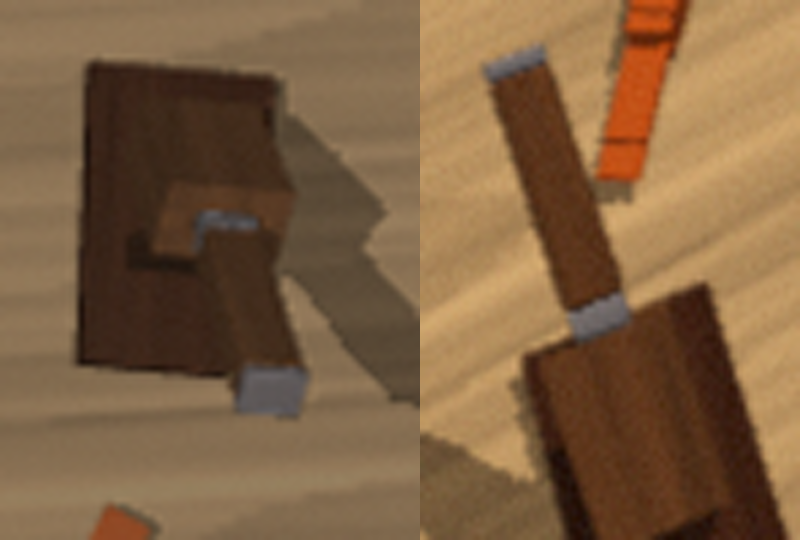

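Emit:
{"api": "apply_moves", "payload": {
  "series": [
    [[-0.002,-0.007,-0.03],0],
    [[0,0,-0.04],0],
    [[0,0,-0.03],0],
    [[0,0,-0.02],0],
    [[0,0,-0.018],0],
    [[0,0,0],0]
  ]
}}

```text
t: 16.45
tcp_pos: [0.5213, -0.2822, 0.1328]
tool_rot: [-0.704, 0.059, -0.058, 0.705]
ft_force: [0.2, -0.2, 0.4]
gripper_width: 0.704
```

Emit:
{"api": "apply_moves", "payload": {
  "series": [
    [[0,0,0],0],
    [[0,0,0],0],
    [[0,0,0],0],
    [[0,0,0],0]
  ],
  "fingers": 0.01
}}

```text
t: 16.95
tcp_pos: [0.5222, -0.2833, 0.1352]
tool_rot: [0.705, -0.058, 0.059, -0.704]
ft_force: [-1.8, -2.2, 5.9]
gripper_width: 0.286
```

Emit:
{"api": "apply_moves", "payload": {
  "series": [
    [[-0.0035,0.0006,0.0035],0],
    [[-0.0056,0.0009,0.0057],0],
    [[-0.0056,0.0009,0.0057],0],
    [[-0.0056,0.0009,0.0057],0],
    [[-0.0056,0.0009,0.0057],0],
    [[0,0,0],0]
  ]
}}

```text
t: 17.7
tcp_pos: [0.4953, -0.2784, 0.1605]
tool_rot: [0.705, -0.058, 0.058, -0.705]
ft_force: [0.9, 0.1, -2.1]
gripper_width: 0.289
```

Emit:
{"api": "apply_moves", "payload": {
  "series": [
    [[-0.0056,0.0009,0.0057],0],
    [[-0.007,0.0012,0.0071],0],
    [[-0.007,0.0012,0.0071],0],
    [[-0.007,0.0012,0.0071],0],
    [[-0.007,0.0012,0.0071],0],
    [[-0.007,0.0012,0.0071],0],
    [[0,0,0.01],0],
    [[0,0,0.02],0],
    [[0,0,0.02],0],
    [[0,0,0],0]
  ]
}}

```text
t: 18.95
tcp_pos: [0.4561, -0.2722, 0.2538]
tool_rot: [0.705, -0.057, 0.059, -0.704]
ft_force: [-0.7, 0.5, -1.5]
gripper_width: 0.294
```

```bash
python3 - <<'E'
from h import *
a=capture("scene")[60:400,40:420,::-1];b=capture("wrist")[...,::-1]
cv2.imwrite("pics/p3.png",np.hstack([cv2.resize(a,(470,420)),cv2.resize(b,(330,248))[:, :] if 0 else cv2.copyMakeBorder(cv2.resize(b,(330,248)),0,172,0,0,cv2.BORDER_CONSTANT)]))
E
```

```text
(no output)
```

View pics/p3.png

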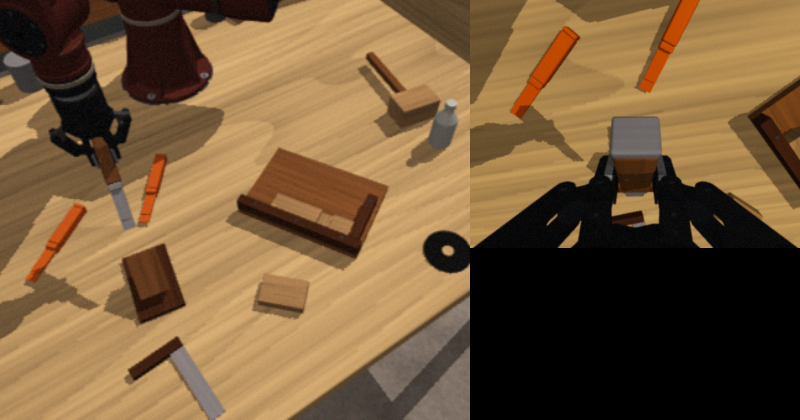

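Emit:
{"api": "apply_moves", "payload": {
  "series": [
    [[0.008,0.022,0],3],
    [[0.008,0.022,0],3.4],
    [[0.008,0.022,0],3],
    [[0.008,0.022,0],0],
    [[0.008,0.022,-0.02],0],
    [[0.005,0.017,-0.03],0],
    [[0,0,-0.03],0],
    [[0,0,-0.03],0],
    [[0,0,-0.01],0],
    [[0,0,0],0]
  ]
}}

```text
t: 20.3
tcp_pos: [0.4998, -0.1443, 0.1309]
tool_rot: [-0.707, 0.001, 0.0, 0.707]
ft_force: [1.0, -0.7, -1.1]
gripper_width: 0.29
```

```bash
python3 - <<'E'
from h import *
s=read_state();print(s["tcp_pos"].round(4),np.degrees(np.arctan2(*R.from_quat(s["tool_rot"]).as_matrix()[[1,0],0])))
cs=[cam("scene"),cam("top")]
a=capture("scene");b=capture("top")
# rough model projection for tilt fit: print projections of edge for several tilts
for th in(35,40,45,50):
    t=np.radians(th);g=s["tcp_pos"]-[0,0,.006];e=g+.14*np.array([np.cos(t),0,-np.sin(t)]);print(th,e.round(3),[proj(c,[e])[0].round(0) for c in cs])
cv2.imwrite("pics/p4.png",np.hstack([cv2.resize(a[130:270,80:220,::-1],(400,400),interpolation=2),cv2.resize(b[150:290,300:440,::-1],(400,400),interpolation=2)]))
E
```

```text
[ 0.4998 -0.1443  0.1309] -0.05891071775246183
35 [ 0.614 -0.144  0.045] [array([220., 257.]), array([338., 196.])]
40 [ 0.607 -0.144  0.035] [array([219., 257.]), array([338., 200.])]
45 [ 0.599 -0.144  0.026] [array([218., 257.]), array([338., 203.])]
50 [ 0.59  -0.144  0.018] [array([217., 256.]), array([338., 207.])]
```

View pics/p4.png

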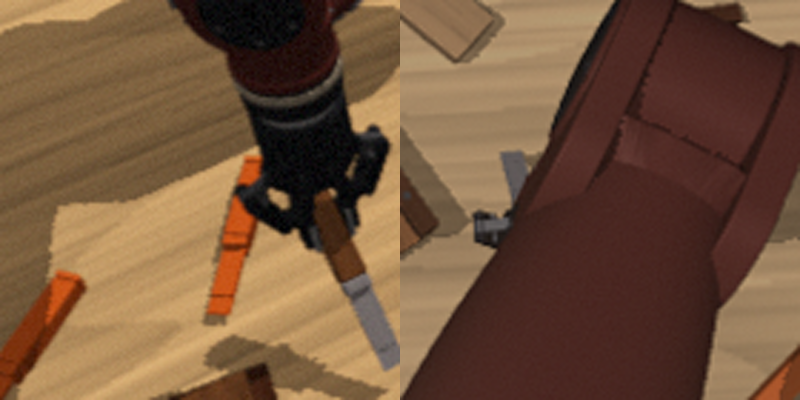

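Emit:
{"api": "apply_moves", "payload": {
  "series": [
    [[0,0,-0.012],0],
    [[0,0,-0.008],0],
    [[0,0,-0.004],0],
    [[0,0,0],0]
  ]
}}

```text
t: 20.9
tcp_pos: [0.4999, -0.1443, 0.1069]
tool_rot: [-0.707, 0.001, -0.0, 0.707]
ft_force: [0.2, -0.3, -2.3]
gripper_width: 0.294
```

Emit:
{"api": "apply_moves", "payload": {
  "series": [
    [[-0.004,0,-0.0045],0],
    [[-0.004,0,-0.0045],0],
    [[-0.0038,0,-0.0048],0],
    [[-0.0037,0,-0.0049],0],
    [[0,0,0],0]
  ]
}}

```text
t: 21.52
tcp_pos: [0.4843, -0.1447, 0.0886]
tool_rot: [0.707, -0.001, 0.0, -0.707]
ft_force: [-2.3, -1.5, 4.3]
gripper_width: 0.296
```

Emit:
{"api": "apply_moves", "payload": {
  "series": [
    [[-0.0033,0,-0.0052],0],
    [[-0.0032,0,-0.0052],0],
    [[-0.0029,0,-0.0054],0],
    [[-0.0028,0,-0.0054],0],
    [[-0.0024,0,-0.0056],0],
    [[-0.0023,0,-0.0057],0],
    [[-0.0018,0,-0.0058],0],
    [[-0.0018,0,-0.0058],0],
    [[0,0,0],0]
  ]
}}

```text
t: 22.65
tcp_pos: [0.4638, -0.1443, 0.0439]
tool_rot: [-0.707, 0.001, -0.0, 0.707]
ft_force: [-0.7, -0.3, 0.9]
gripper_width: 0.291
```

Emit:
{"api": "apply_moves", "payload": {
  "series": [
    [[-0.0014,0,-0.006],0],
    [[-0.0013,0,-0.006],0],
    [[0,0,0],0]
  ]
}}

```text
t: 23.02
tcp_pos: [0.4612, -0.1444, 0.0319]
tool_rot: [-0.707, 0.001, -0.0, 0.707]
ft_force: [-0.2, 0.3, 1.6]
gripper_width: 0.294
```

```bash
python3 - <<'E'
from h import *
s=read_state()
a=capture("scene");b=capture("wrist")
cv2.imwrite("pics/p5.png",np.hstack([cv2.resize(a[130:270,80:220,::-1],(400,400),interpolation=2),cv2.resize(b[:,70:490,::-1],(400,400))]))
E
```

```text
(no output)
```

View pics/p5.png

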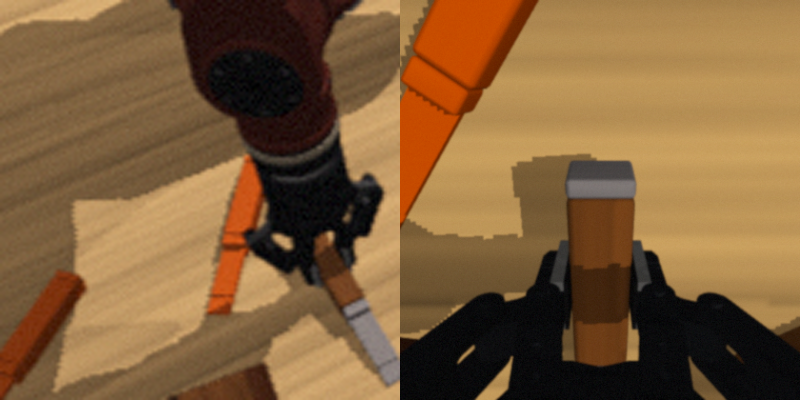

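Emit:
{"api": "apply_moves", "payload": {
  "series": [
    [[0,0,0],0],
    [[0,0,0],0],
    [[0,0,0],0],
    [[0.01,0,0],0],
    [[0.012,0,0],0],
    [[0.012,0,-0.003],0],
    [[0,0,0],0]
  ],
  "fingers": 0.05
}}

```text
t: 24.0
tcp_pos: [0.4963, -0.1444, 0.0293]
tool_rot: [-0.707, 0.0, -0.0, 0.707]
ft_force: [-0.3, 0.1, 0.4]
gripper_width: 0.587
```

```bash
python3 - <<'E'
from h import *
s=read_state();c=cam("wrist",s);b=capture("wrist")[...,::-1].copy()
# butt top edge detection check: model projections for flat chisel, butt at x
for bx in(.400,.405,.41,.415,.42): print(bx,proj(c,[[bx,-.1443+.013,.022],[bx,-.1443-.013,.022]]).round(0).tolist())
a=capture("scene")
cv2.imwrite("pics/p6.png",np.hstack([cv2.resize(a[130:270,80:220,::-1],(380,380),interpolation=2),cv2.resize(b[:,70:490],(420,420))[:380]]))
E
```

```text
0.4 [[320.0, 47.0], [242.0, 47.0]]
0.405 [[319.0, 63.0], [242.0, 63.0]]
0.41 [[319.0, 79.0], [243.0, 79.0]]
0.415 [[318.0, 94.0], [243.0, 94.0]]
0.42 [[318.0, 109.0], [244.0, 109.0]]
```

View pics/p6.png

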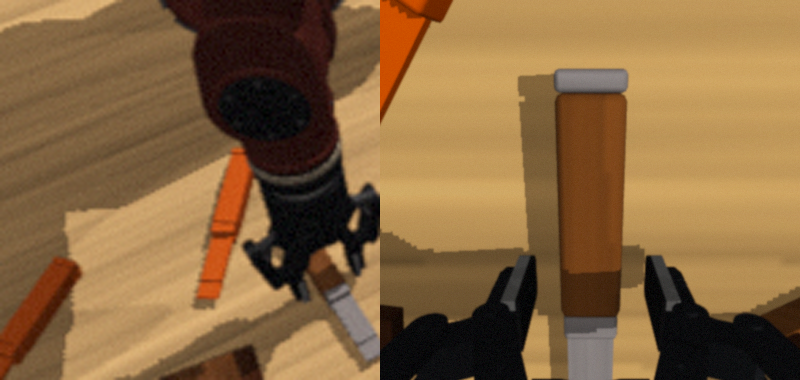

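Emit:
{"api": "apply_moves", "payload": {
  "series": [
    [[0,0,0],0],
    [[0,0,0],0],
    [[0,0,0],0],
    [[0,0,0],0]
  ],
  "fingers": 0.01
}}

```text
t: 24.6
tcp_pos: [0.4955, -0.1446, 0.0298]
tool_rot: [0.707, -0.0, 0.0, -0.707]
ft_force: [-0.9, 1.0, 3.8]
gripper_width: 0.286
```

Emit:
{"api": "apply_moves", "payload": {
  "series": [
    [[0,0,0.01],0],
    [[0,0,0.03],0],
    [[0,0,0.04],0],
    [[0,0,0.04],0],
    [[0,0,0.04],0],
    [[0,0,0],0]
  ]
}}

```text
t: 25.35
tcp_pos: [0.497, -0.1453, 0.1933]
tool_rot: [0.708, 0.001, 0.002, -0.706]
ft_force: [0.3, -0.6, -2.2]
gripper_width: 0.289
```

Emit:
{"api": "apply_moves", "payload": {
  "series": [
    [[0.0152,0.037,0],-5],
    [[0.0152,0.037,0],-6],
    [[0.0152,0.037,0],-6],
    [[0.0152,0.037,0],-6],
    [[0.0152,0.037,0],-6],
    [[0.0152,0.037,0],-6],
    [[0.0152,0.037,0],-6],
    [[0.015,0.0375,0],-6],
    [[0,0,0],-6],
    [[0,0,-0.015],-5.9],
    [[0,0,-0.03],0],
    [[0,0,-0.025],0],
    [[0,0,-0.01],0],
    [[0,0,-0.0045],0],
    [[0,0,0],0]
  ]
}}

```text
t: 27.22
tcp_pos: [0.6171, 0.152, 0.1055]
tool_rot: [-0.615, 0.348, -0.348, 0.616]
ft_force: [0.1, -0.4, -1.1]
gripper_width: 0.288
```

```bash
python3 strip.py; python3 - <<'E'
from h import *
s=read_state();A=R.from_quat(s["tool_rot"]).as_matrix();print(s["tcp_pos"].round(4),A.round(3),np.arctan2(A[1,0],A[0,0]))
w=cam("wrist",s);im=[]
yaw=np.arctan2(A[1,0],A[0,0]);o=s["tcp_pos"]+A[:,0]*.027-[0,0,.0188]
CB=[box(-115,0,-13,13,-11,11),box(0,75,-11,11,-2.5,2.5)]
for n in("scene","wrist","top"):
    c=w if n=="wrist" else cam(n);i=capture(n)[...,::-1].copy()
    for p in CB+[]: cv2.polylines(i,[cv2.convexHull(proj(c,put(p,o[0],o[1],yaw,o[2])).astype(np.float32)).astype(np.int32)],1,(0,255,0),1)
    for p in STRIP:cv2.polylines(i,[cv2.convexHull(proj(c,put(p,.5973+.0310+.0171,.0897-.0514+.0103,-1.028,.018)).astype(np.float32)).astype(np.int32)],1,(255,255,0),1)
    im.append(i)
cv2.imwrite("pics/p7.png",np.hstack([cv2.resize(im[0][160:300,220:360],(400,400),interpolation=2),cv2.resize(im[2][140:280,210:350],(400,400),interpolation=2)]))
cv2.imwrite("pics/p8.png",im[1])
E
```

```text
scene 0.91 [294. 234.  69.  40.]
in hook [ 0.0538  0.0181 -0.0894] cost 0.5263819098472595
top 0.66 [270. 193.  45.  59.]
in hook [ 0.0587  0.0205 -0.0041] cost 0.1529049426317215
tcp in hook [-0.0431  0.0491]
[0.6174 0.152  0.106 ] [[ 0.516  0.001  0.857]
 [-0.857  0.     0.516]
 [ 0.001 -1.     0.001]] -1.0289712151289354
```

View pics/p7.png

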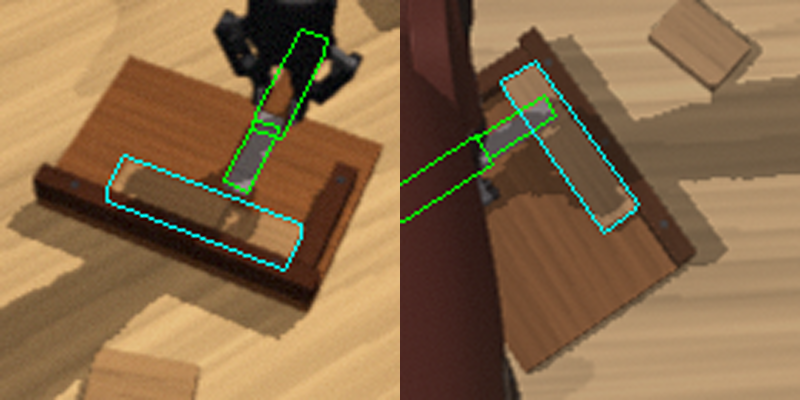

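Emit:
{"api": "apply_moves", "payload": {
  "series": [
    [[0.001,0,0.003],0],
    [[0,0,0],0]
  ]
}}

```text
t: 27.82
tcp_pos: [0.6182, 0.152, 0.1085]
tool_rot: [-0.615, 0.348, -0.348, 0.616]
ft_force: [-0.5, -0.3, -1.9]
gripper_width: 0.287
```

View pics/p8.png

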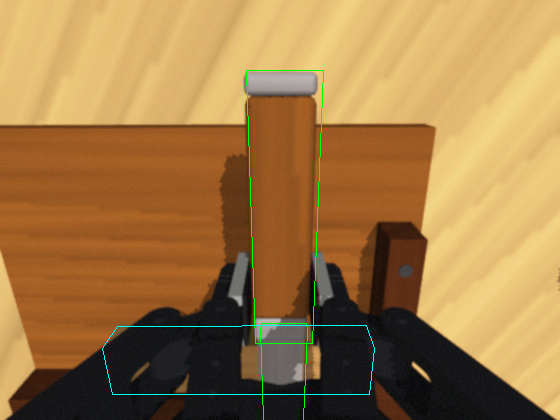

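```bash
python3 -c "
from plant import *
s=read_state();print(s['t'],s['tcp_pos'],s['gripper_width']);print(sign_off())"
```

```text
27.825 [0.61821719 0.15201114 0.10850325] 0.28677737748441956
the job is handed in; nothing more can be done
None
```

The job is handed in: the strip is home on its stops, and the arm is holding the chisel level over the notch. It took 27.8 s of the 67 s allowed.

- **Strip:** I pushed it with closed fingers against the fence, then along to the end stop, then against the fence again. Each push ended in firm contact, at about 20 to 35 N. With a clear top view, it measured 59.4 / 19.7 mm in the hook's frame with 0.003 rad of turn; the ideal is 60 / 20 mm and 0.
- **Chisel:** I drew it out along its axis and lowered it to the bench on its edge, letting it pivot in the grip until flat with the same face up. I then took a new grip near its balance point.
- **Final hold:** By my estimate the cutting edge is within 1–2 mm of the notch's middle and about 5 cm above the strip's top face. It is square to the fence to about 1°. In the wrist view the handle's end sat about 1 mm from the model, so I judged it level.

**What disagreed:**
- **Hook angle:** It measured 1.03 rad clockwise, outside the stated 0.15–0.7 rad. All three cameras agreed, so I used the measured value.
- **Strip views:** The scene-camera fits after the pushes were poor (up to 6 mm and 0.11 rad off) because the fence hides part of the strip. I relied on the top view and the contact forces instead.
- **Last top view:** With the arm partly in the way, it gave 58.7 / 20.5 mm and -0.004 rad.

The arm went nowhere near the mallet, try square, offcut or glue bottle, though I made no separate final check of where they are.

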